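# Lid the specimen pots and rack them in a row

## Task

Every open steel pot on the bench needs its own lid: find the lid of the same shape and size for each pot and get it seated fully in the pot's mouth. Stand the lidded pots upright on the low shelf in one neat row, one pot centred on each black pad, with no empty pad between pots and the square pots turned square to the shelf. A lid whose pot is missing is left over, and the marker, microtube, bottle, dish and timer must be left where they are.

Things in the scene. Friction and masses are not known exactly. Their poses are not given: they have to be found in the camera images.
- pot_round_small: open steel pot, round, 42 mm outside diameter, 55 mm tall, wall 3.5 mm, so the mouth is 35 mm across; about 150 g. Origin: centre of its underside, z up. Starts upright on the bench's flat grey mat, whose top is at z = 4 mm. One of the four pots may be missing from a job (then it is None from the start).
- lid_round_small: steel lid of the round small pot: round flange 40 mm across, 4 mm thick; under it an 8 mm deep plug 31 mm across (lowest 4 mm: 27 mm) that drops loosely into the mouth; on top a black knob, 16 mm diameter, 20 mm tall; 50 g. Origin: centre of the plug's underside, z up; knob's top at 32 mm. Starts plug down. Seated, its origin is 47 mm above the pot's.
- pot_round_large: open steel pot, round, 60 mm outside diameter, 55 mm tall, wall 3.5 mm, so the mouth is 53 mm across; about 150 g. Origin: centre of its underside, z up. Starts upright on the bench's flat grey mat, whose top is at z = 4 mm. One of the four pots may be missing from a job (then it is None from the start).
- lid_round_large: steel lid of the round large pot: round flange 58 mm across, 4 mm thick; under it an 8 mm deep plug 49 mm across (lowest 4 mm: 45 mm) that drops loosely into the mouth; on top a black knob, 16 mm diameter, 20 mm tall; 50 g. Origin: centre of the plug's underside, z up; knob's top at 32 mm. Starts plug down. Seated, its origin is 47 mm above the pot's.
- pot_square_small: open steel pot, square, 40 mm by 40 mm outside, 55 mm tall, wall 3.5 mm, so the mouth is 33 mm square; about 150 g. Origin: centre of its underside, z up; x and y are square to its flat sides. Starts upright on the bench's flat grey mat, whose top is at z = 4 mm. One of the four pots may be missing from a job (then it is None from the start).
- lid_square_small: steel lid of the square small pot: square flange 38 mm square, 4 mm thick; under it an 8 mm deep plug 29 mm square (lowest 4 mm: 25 mm) that drops loosely into the mouth; on top a black knob, 16 mm diameter, 20 mm tall; 50 g. Origin: centre of the plug's underside, z up, x and y square to its sides; knob's top at 32 mm. Starts plug down. Seated, its origin is 47 mm above the pot's.
- pot_square_large: open steel pot, square, 56 mm by 56 mm outside, 55 mm tall, wall 3.5 mm, so the mouth is 49 mm square; about 150 g. Origin: centre of its underside, z up; x and y are square to its flat sides. Starts upright on the bench's flat grey mat, whose top is at z = 4 mm. One of the four pots may be missing from a job (then it is None from the start).
- lid_square_large: steel lid of the square large pot: square flange 54 mm square, 4 mm thick; under it an 8 mm deep plug 45 mm square (lowest 4 mm: 41 mm) that drops loosely into the mouth; on top a black knob, 16 mm diameter, 20 mm tall; 50 g. Origin: centre of the plug's underside, z up, x and y square to its sides; knob's top at 32 mm. Starts plug down. Seated, its origin is 47 mm above the pot's.
- rack_shelf: low grey steel shelf, fixed on the mat: a flat board 330 mm long (its y) and 130 mm deep (its x), its top 35 mm above the mat and open above, no lip. Origin: centre of its footprint on the mat, z up, y along its length, x away from the robot. A tall fixed microscope stands beyond its left end (x above 0.5, y above 0.27): swing the arm round in front of it.
- pad1 (a point): centre of the first (leftmost, +y end) of the four black 66 mm square rubber pads inlaid flush in the shelf's top in a row, 74 mm apart; at the height of the shelf's top; axes as the shelf's
- pad2 (a point): centre of the second of the four black 66 mm square rubber pads inlaid flush in the shelf's top in a row, 74 mm apart; at the height of the shelf's top; axes as the shelf's
- pad3 (a point): centre of the third of the four black 66 mm square rubber pads inlaid flush in the shelf's top in a row, 74 mm apart; at the height of the shelf's top; axes as the shelf's
- pad4 (a point): centre of the fourth (rightmost) of the four black 66 mm square rubber pads inlaid flush in the shelf's top in a row, 74 mm apart; at the height of the shelf's top; axes as the shelf's
- marker: bystander: black-capped marker pen lying on the bench, 131 mm long, 14 mm thick; origin under its middle
- microtube: bystander: small clear snap-cap tube lying on the bench, 42 mm long, 14 mm thick; origin under its middle
- water_bottle: bystander: small white bottle with a blue cap, 40 mm diameter, 88 mm tall, standing at the left; origin centre of its underside
- dish: bystander: small round lidded culture dish, 38 mm diameter, 10 mm tall, at the left; origin centre of its underside
- lab_timer: bystander: white bench timer, 62 x 66 mm, 18 mm tall, at the front right; origin centre of its underside. (Behind it and the mat a fixed grey power unit stands at x above 0.67, y from -0.28 to -0.5.)
Not all that is in view belongs to the job. Leave any orange or pink look-alike of the pot_round_small alone.

How it is judged:
At the end, for the whole second after the job is handed in: Each pot present stands upright (0.1 rad) and at rest on the shelf within 15 mm of a pad's centre, its own lid down on its rim (centred to 6 mm, height to 3 mm, level to 0.07 rad); square pots are square to the shelf to 0.2 rad; pads 2 and 3 are both used, so no gap ((horizontal distance between pot_round_small and pad1 below 0.015 m or horizontal distance between pot_round_small and pad2 below 0.015 m or horizontal distance between pot_round_small and pad3 below 0.015 m or horizontal distance between pot_round_small and pad4 below 0.015 m) and z of pot_round_small in the frame of rack_shelf between 0.03 and 0.041 m and angle between each of pot_round_small, pot_round_large, pot_square_small, pot_square_large's own z axis and vertical below 0.1 rad and linear speed of each of pot_round_small, pot_round_large, pot_square_small, pot_square_large below 0.02 m/s and horizontal distance between lid_round_small and pot_round_small below 0.006 m and z of lid_round_small in the frame of pot_round_small between 0.044 and 0.05 m and angle between the z axis of lid_round_small and the z axis of pot_round_small, either way round below 0.07 rad and (horizontal distance between pot_round_large and pad1 below 0.015 m or horizontal distance between pot_round_large and pad2 below 0.015 m or horizontal distance between pot_round_large and pad3 below 0.015 m or horizontal distance between pot_round_large and pad4 below 0.015 m) and z of pot_round_large in the frame of rack_shelf between 0.03 and 0.041 m and horizontal distance between lid_round_large and pot_round_large below 0.006 m and z of lid_round_large in the frame of pot_round_large between 0.044 and 0.05 m and angle between the z axis of lid_round_large and the z axis of pot_round_large, either way round below 0.07 rad and (horizontal distance between pot_square_small and pad1 below 0.015 m or horizontal distance between pot_square_small and pad2 below 0.015 m or horizontal distance between pot_square_small and pad3 below 0.015 m or horizontal distance between pot_square_small and pad4 below 0.015 m) and z of pot_square_small in the frame of rack_shelf between 0.03 and 0.041 m and horizontal distance between lid_square_small and pot_square_small below 0.006 m and z of lid_square_small in the frame of pot_square_small between 0.044 and 0.05 m and angle between the z axis of lid_square_small and the z axis of pot_square_small, either way round below 0.07 rad and (angle between the x axis of pot_square_small and the x axis of rack_shelf, either way round below 0.2 rad or angle between the x axis of pot_square_small and the y axis of rack_shelf, either way round below 0.2 rad) and (horizontal distance between pot_square_large and pad1 below 0.015 m or horizontal distance between pot_square_large and pad2 below 0.015 m or horizontal distance between pot_square_large and pad3 below 0.015 m or horizontal distance between pot_square_large and pad4 below 0.015 m) and z of pot_square_large in the frame of rack_shelf between 0.03 and 0.041 m and horizontal distance between lid_square_large and pot_square_large below 0.006 m and z of lid_square_large in the frame of pot_square_large between 0.044 and 0.05 m and angle between the z axis of lid_square_large and the z axis of pot_square_large, either way round below 0.07 rad and (angle between the x axis of pot_square_large and the x axis of rack_shelf, either way round below 0.2 rad or angle between the x axis of pot_square_large and the y axis of rack_shelf, either way round below 0.2 rad) and horizontal distance between any of pot_round_small, pot_round_large, pot_square_small, pot_square_large and pad2 below 0.015 m and horizontal distance between any of pot_round_small, pot_round_large, pot_square_small, pot_square_large and pad3 below 0.015 m); the robot touches nothing.
It fails at once if the marker is pushed more than 50 mm from its place (distance of marker from where it was at the start of the episode above 0.05 m).
It fails at once if the microtube is pushed more than 50 mm from its place (distance of microtube from where it was at the start of the episode above 0.05 m).
It fails at once if the water bottle is pushed more than 50 mm from its place (distance of water_bottle from where it was at the start of the episode above 0.05 m).
It fails at once if the dish is pushed more than 50 mm from its place (distance of dish from where it was at the start of the episode above 0.05 m).
It fails at once if the lab timer is pushed more than 50 mm from its place (distance of lab_timer from where it was at the start of the episode above 0.05 m).
Of pot_round_small, pot_round_large, pot_square_small, pot_square_large only 3 to 4 are there at a start; the rules pass over those that are not, and their reading is None.
At some moment in a run one of pot_round_small, pot_round_large, pot_square_small, pot_square_large, lid_round_small, lid_round_large, lid_square_small, lid_square_large may be knocked a few centimetres aside while the robot is not near it.
Once in a run the grip may slacken for a moment while it holds something.
It also fails if it takes over 210 s, if anything falls off the work surface, if the arm or the gripper's body presses on something with over 40 N, if the wrist force passes 120 N, or if a joint passes its speed limit or range.

## Robot

A 7-joint arm with a two-finger parallel gripper is mounted at the origin on a cart in front of the work surface, level with it; the furniture and walls round the work are solid. World frame = base frame: x ahead of the robot, y to its left, z up, the work surface at z = 0. Lengths are in m, angles in rad, forces in N, time in s.
With the tool pointing down it reaches from about 0.4 to 0.85 m from the base axis. Payload 10.4 kg.
Tool frame: the origin (TCP) lies at the very end of the fingers, on their centre line; the grasp point (between the pads) lies 19 mm behind it; z points along the fingers, y is the line along which they close (so a half turn about z gives the same grasp; the last joint's range is limited). The gripper opens to 85 mm and grips with 20 to 120 N. Pads are 22 mm wide; open, the fingers measure 114 mm over their backs; the gripper's body (76 mm by 85 mm) begins 54 mm behind the grasp point. The pads swing forward as they close: fully open they stand 13 mm farther back than shut.
Start: joints at [-1.166, 0.332, -0.065, 1.46, 0.022, 1.35, -0.088], TCP at [0.259, 0.569, 0.231] pointing down, gripper open.
Joint ranges: [-2.6, 2.6], [-0.5, 2.12], [-1.47, 1.34], [0.16, 2.42], [-1.27, 4.41], [0.06, 2.06], [-2.6, 2.6]. Speed limits (rad/s): [2.22, 2.22, 2.79, 2.79, 3.14, 3.14, 3.14].

## Interface

Orientations are given as a unit quaternion [x, y, z, w].
In Python, from station import r, capture, order, models gives the robot as it stands.
- The arm moves only by the shell command python3 -m pendant 'ROWS' [OPENING]. ROWS is JSON, one flat list of numbers, 6 for each row, row after row: the shift along the tool's x, y, z in mm, then the turn, a rotation vector about the tool's x, y, z in rad. In form: [dx, dy, dz, ax, ay, az, dx, dy, dz, ax, ay, az, ...]. A call has 1 to 8 rows; each row shifts and turns the commanded pose from where the row before left it, along the tool's axes as they then stand; what a row does not reach is not made up. A row lasts 1/8 s, in which the tool goes at most 62.5 mm and 10.7 degrees, less where a joint would pass 70% of its speed; a pose out of reach is approached as far as the arm can. A call with a gripper value outside its range is refused whole. OPENING is the closure, from 0 (fully open) to 1 (shut), set as the call begins (- or left out, the last holds). The fingers move at their own pace and stop on an object; the grip force is fixed at half the most. Time passes only in rows, so rows that do not move let the fingers close. It gives the time, the measured TCP pose, the force, the opening and the grip force at its end, in the units of the state.
- r.sense(): the state, without advancing time (a new reading comes with each control period).
- capture(name): name is "side" or "top" or "wrist"; returns a dict with "frame" (420x560x3 uint8, red, green, blue), "z_map" (420x560 float32, m along the optical axis (not along the pixel's ray), 0 where there is no reading), "fov_y" (degrees; the focal length in pixels is half the picture's height over the tangent of half this angle, whatever the lens; pixels are square), "cx", "cy" (the principal point, pixels), "world_from_camera" (4x4, takes a point from camera to world coordinates). Camera axes: x right, y down, z forward; pixel columns grow to the right and rows downward; lengths in m; the calibration is good to about 2 mm. A picture is of the moment at which its call begins.
- order.close_job(): hands the job in; it is judged then, once.
Trained networks look in a picture, given as the dict that the camera call returned (one of the last four; its "shot" number tells which), for a name from the list of things; names that differ only in an ending like _2 or _b are one class to them, and where a whole thing is asked for, a point or a joint stands for the part that bears it (a point fixed in the world has none). Each returns a list of dicts, best first, with "confidence" (0 to 1); they miss things now and then, are a little off and sometimes report something else, mostly with a low value. They report only what shows in the picture. A call takes as long as a camera call. They do not tell look-alikes from the thing itself.
- models.silhouettes(picture, label): "mask" (420x560 bool, what is visible of it) and "at" ([row, column] in pixels, amid what is visible of it).
The state is a dict: "clock": time; "joints": joint angles; "joint_vel": joint speeds; "joint_torque": joint torques, N m; "tool_pos": TCP position; "tcp_rot": TCP orientation; "contact_force": force on the tool from outside, world axes, zero at the start; "ft_torque": the same for the moment, N m; "finger_gap": finger opening in m; "finger_force": force on a finger pad.
Only numpy, scipy, OpenCV 4.12 (cv2) and the standard library are available. Lean on these libraries where they do the work, as an engineer would, in place of code of your own. Each camera call takes 0.05 s, during which the arm holds its last target. There are 200 camera calls.

## Working session

There is one attempt and no reset: what is moved stays moved. The work goes in short steps, Python scripts to look and compute and a shell command to move; the robot and the scene stay as the last step left them, time stands still between calls to the robot, and variables do not carry over. Pictures are saved under pics/ and viewed, at most 14 in all, crops included, and the job is handed in when it is done.

```bash
ls; mkdir -p pics; cat > h.py <<'E'
import numpy as np, cv2
from station import r, capture, order, models
def K(p):
    f=p["frame"].shape[0]/2/np.tan(np.radians(p["fov_y"])/2); return f,p["cx"],p["cy"]
def cloud(p):
    f,cx,cy=K(p); z=p["z_map"]; v,u=np.mgrid[:z.shape[0],:z.shape[1]]
    c=np.stack([(u-cx)/f*z,(v-cy)/f*z,z,np.ones_like(z)],-1)
    w=(c@np.array(p["world_from_camera"]).T)[...,:3]; w[z<=0]=np.nan; return w
def save(p,n): cv2.imwrite("pics/"+n,cv2.cvtColor(p["frame"],cv2.COLOR_RGB2BGR))
E
python3 - <<'E'
from h import *
print(r.sense())
ps={n:capture(n) for n in("top","side")}
im=np.hstack([ps[n]["frame"] for n in ps]); 
for n in ps:
    save(ps[n],n+"0.png"); print(n,np.round(ps[n]["world_from_camera"],3).tolist(),ps[n]["fov_y"])
p=ps["top"];w=cloud(p)
for k in ["pot_round_small","pot_round_large","pot_square_small","pot_square_large","lid_round_small","lid_round_large","lid_square_small","lid_square_large","rack_shelf","marker","microtube","water_bottle","dish","lab_timer"]:
    for d in models.silhouettes(p,k):
        m=d["mask"]; q=w[m]; q=q[~np.isnan(q[:,0])]
        print(k,round(d["confidence"],2),np.round(d["at"]),m.sum(),np.round(np.median(q,0),3) if len(q) else None, np.round(np.percentile(q,[2,98],axis=0),3).tolist() if len(q) else None)
E
```

```text
pics
{'clock': 0.0, 'joints': array([-1.16558122,  0.33291533, -0.06468365,  1.46096512,  0.02159247,
        1.34990028, -0.08851701]), 'joint_vel': array([ 0.0018241 ,  0.00020891,  0.00072713, -0.00061763,  0.00207764,
       -0.0007029 ,  0.00156568]), 'joint_torque': array([-1.85301342e-04, -6.25459099e+01,  4.88827180e-02, -3.91609991e+01,
        1.61535514e-02,  1.00021155e-02, -2.33502305e-05]), 'tool_pos': array([0.25915371, 0.56831298, 0.23047739]), 'tcp_rot': array([ 2.12286120e-01,  9.77207269e-01, -7.35873616e-04, -1.25409887e-04]), 'contact_force': array([ 0.6723727 ,  0.75604746, -0.5798945 ]), 'ft_torque': array([ 0.01688768,  0.05250384, -0.06014252]), 'finger_force': 0.0, 'finger_gap': 0.08512451652765077}
top [[-0.158, -0.965, 0.208, 0.223], [-0.987, 0.156, -0.029, 0.02], [-0.005, -0.21, -0.978, 1.269], [0.0, 0.0, 0.0, 1.0]] 53.233127020926396
side [[-0.063, -0.717, 0.695, -0.616], [-0.998, 0.051, -0.037, 0.069], [-0.009, -0.696, -0.718, 1.202], [0.0, 0.0, 0.0, 1.0]] 49.4682148649521
pot_round_small 0.61 [274. 225.] 190 [0.331 0.154 0.011] [[0.31, 0.132, -0.004], 
[... 880 characters left out ...]
ack_shelf 0.62 [160. 258.] 4301 [0.656 0.011 0.04 ] [[0.596, -0.147, 0.033], [0.721, 0.167, 0.045]]
rack_shelf 0.23 [212. 213.] 190 [0.521 0.165 0.016] [[0.464, 0.155, 0.004], [0.588, 0.177, 0.023]]
microtube 0.43 [161. 254.] 4478 [0.656 0.013 0.04 ] [[0.595, -0.148, 0.003], [0.723, 0.17, 0.045]]
water_bottle 0.74 [267. 157.] 185 [0.385 0.359 0.05 ] [[0.37, 0.349, 0.007], [0.404, 0.377, 0.087]]
water_bottle 0.63 [225. 266.] 323 [0.455 0.004 0.011] [[0.423, -0.022, 0.004], [0.478, 0.03, 0.062]]
lab_timer 0.95 [211. 426.] 428 [ 0.421 -0.484  0.016] [[0.392, -0.516, 0.002], [0.454, -0.455, 0.022]]
lab_timer 0.33 [161. 260.] 4297 [0.656 0.012 0.04 ] [[0.595, -0.148, 0.034], [0.72, 0.168, 0.045]]
```

```bash
python3 -m pendant --help 2>&1 | head -20
```

```text
invalid input: not JSON, or not a number
```

```bash
python3 - <<'E'
import cv2,numpy as np
a=cv2.imread("pics/top0.png")[130:310,80:460]
cv2.imwrite("pics/topz.png",cv2.resize(a,None,fx=2.1,fy=2.1,interpolation=cv2.INTER_CUBIC))
E
```

```text
(no output)
```

View pics/topz.png

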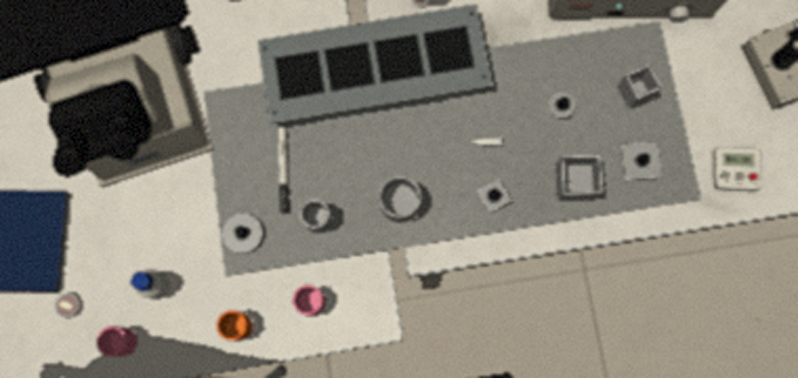

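View pics/side0.png

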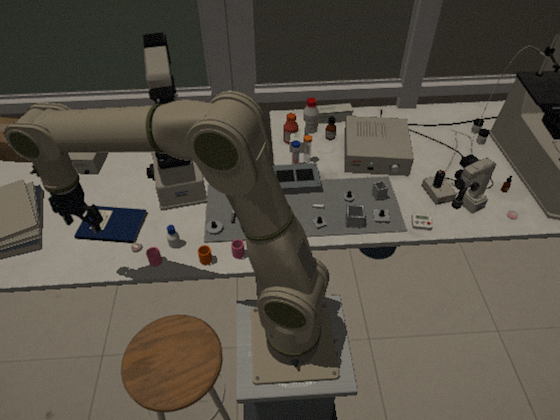

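The top crop shows all four pots: round small at full-image (231,232), round large (272,225), square large (357,214) and square small (385,171). The lids are round large (195,241), square small (315,223), round small (348,180) and square large (385,206).

Three cups on the white bench could pass for the round small pot: pink (227,273), orange (192,285) and dark pink (136,292). I choose the grey one at (231,232). The network labelled the cups and the large round pot wrongly. Next I'll move over the bench for wrist views.

```bash
python3 -m pendant '[-34,-37,-10,0,0,0,-34,-37,-10,0,0,0,-34,-37,-10,0,0,0,-34,-37,-10,0,0,0,-34,-37,-10,0,0,0,-34,-37,-10,0,0,0]' 0
python3 -m pendant '[-34,-37,-10,0,0,0,-34,-37,-10,0,0,0,-34,-37,-10,0,0,0,-34,-37,-10,0,0,0,-34,-37,-10,0,0,0,-34,-37,-10,0,0,0]'
python3 -m pendant '[0,0,0,0,0,0.143,0,0,0,0,0,0.143,0,0,0,0,0,0.143,0,0,0,0,0,0.143,0,0,0,0,0,0.143,0,0,0,0,0,0.143,0,0,0,0,0,0.143,0,0,0,0,0,0.143]'
cat >> h.py <<'E'
from scipy.spatial.transform import Rotation as R
def go(x,y,z,yaw=None):
    """prints shift (mm) in the tool axes to get to the world point; yaw= world angle of tool y (deg, mod 180)"""
    s=r.sense(); T=R.from_quat(s["tcp_rot"]); d=T.inv().apply(np.array([x,y,z])-s["tool_pos"])*1000
    M=T.as_matrix(); cur=np.degrees(np.arctan2(M[1,1],M[0,1])); out=None
    if yaw is not None:
        out=((yaw-cur+90)%180)-90; out=round(-np.radians(out),3)
    tilt=T.inv().apply(np.cross(M[:,2],[0,0,-1]))
    print("shift",np.round(d,1),"turn az",out,"tilt fix",np.round(tilt[:2],3),"cur yaw",round(cur,1),"t",round(s["clock"],1))
E
python3 - <<'E'
from h import *
go(.45,0,.35,0)
p=capture("wrist"); save(p,"w1.png"); print(np.round(p["world_from_camera"],3).tolist(),p["fov_y"])
w=cloud(p); g=p["frame"].astype(int)
# pads: dark at shelf height
m=((g.max(2)<60)&(abs(w[...,2]-.039)<.006)&(w[...,0]>.55)).astype(np.uint8)
n,l,st,c=cv2.connectedComponentsWithStats(m)
for i in range(1,n):
    if st[i,4]>300:
        q=w[l==i]; rr=cv2.minAreaRect((q[:,:2]*1000).astype(np.float32)); print("pad",rr,np.median(q[:,2]))
for k in ["pot_round_small","pot_round_large","pot_square_small","pot_square_large","lid_round_small","lid_round_large","lid_square_small","lid_square_large"]:
    for d in models.silhouettes(p,k):
        q=w[d["mask"]]; q=q[~np.isnan(q[:,0])]; print(k,round(d["confidence"],2),np.round(d["at"]),np.round(np.percentile(q,[2,98],axis=0),3).tolist() if len(q) else None)
E
```

```text
clock: 1.55
tool_pos: [0.3531, 0.2804, 0.2919]
tcp_rot: [0.212, 0.977, 0.0, 0.0]
contact_force: [0.6, 0.2, -0.3]
finger_gap: 0.0859
finger_force: 0.0
clock: 2.3
tool_pos: [0.4465, -0.0062, 0.3519]
tcp_rot: [0.212, 0.977, 0.0, 0.0]
contact_force: [1.4, 0.3, 0.8]
finger_gap: 0.0853
finger_force: 0.0
clock: 3.3
tool_pos: [0.4463, -0.0046, 0.3514]
tcp_rot: [0.709, 0.705, 0.0, 0.0]
contact_force: [0.4, -0.0, -0.6]
finger_gap: 0.0854
finger_force: 0.0
shift [4.6 3.7 1.4] turn az -0.006 tilt fix [ 0. -0.] cur yaw -0.3 t 3.3
[[1.0, -0.006, -0.002, 0.447], [-0.006, -0.948, -0.319, 0.078], [-0.0, 0.319, -0.948, 0.495], [0.0, 0.0, 0.0, 1.0]] 71.12363229607868
pad ((654.813720703125, 120.74525451660156), (64.37390899658203, 63.54774856567383), 0.6680328845977783) 0.03996391864150517
pad ((655.6842651367188, 46.9139404296875), (63.93528366088867, 62.97953796386719), 0.6110472679138184) 0.03999093632577011
pad ((656.500732421875, -27.173587799072266), (63.76620864868164, 63.10114288330078), 0.5010140538215637) 0.04002724633977556
pad ((657.5263061523438, -101.25247192382812), (61.673614501953125, 
[... 332 characters left out ...]
[[0.462, 0.155, 0.005], [0.584, 0.176, 0.02]]
pot_square_small 0.81 [346. 342.] [[0.536, -0.39, 0.005], [0.58, -0.344, 0.061]]
pot_square_large 0.59 [ 75. 279.] [[0.426, 0.106, 0.007], [0.462, 0.144, 0.061]]
pot_square_large 0.57 [302. 277.] [[0.412, -0.282, 0.005], [0.468, -0.222, 0.061]]
pot_square_large 0.37 [237. 322.] [[0.511, -0.154, 0.013], [0.522, -0.118, 0.018]]
lid_round_small 0.81 [295. 339.] [[0.537, -0.274, 0.005], [0.572, -0.236, 0.037]]
lid_round_large 0.65 [  6. 273.] [[0.418, 0.208, 0.005], [0.462, 0.223, 0.019]]
lid_square_small 0.59 [235. 274.] [[0.416, -0.149, 0.015], [0.455, -0.11, 0.038]]
lid_square_large 0.68 [336. 287.] [[0.426, -0.381, 0.005], [0.479, -0.326, 0.037]]
```

View pics/w1.png

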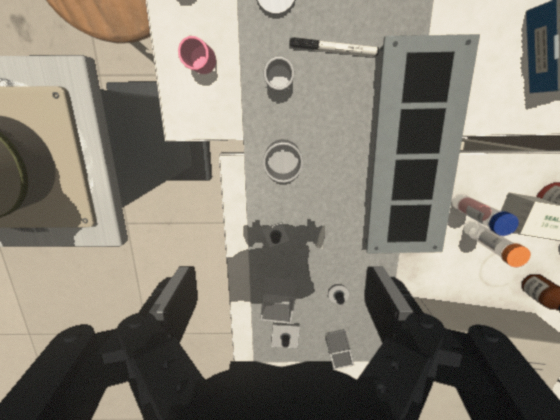

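The wrist view shows the round small pot at (279,75), the round large pot at (283,162), the four black pads at x≈420, and the orange-free grey pots. The pink cup at (196,55) is the look-alike. Next I'll fit rims and lids from the depth data.

```bash
cat >> h.py <<'E'
def loc(p,xy,zlo,zhi,rad=.042):
    """rect fit / circle fit of points in height band about xy"""
    w=cloud(p); m=(w[...,2]>zlo)&(w[...,2]<zhi)&(np.hypot(w[...,0]-xy[0],w[...,1]-xy[1])<rad)
    q=(w[m][:,:2]*1000).astype(np.float32)
    if len(q)<15: print("few",len(q)); return
    rr=cv2.minAreaRect(q); c=cv2.minEnclosingCircle(q)
    print("n",len(q),"rect c",np.round(rr[0],1),"size",np.round(rr[1],1),"ang",round(rr[2],1),"| circ",np.round(c[0],1),"d",round(2*c[1],1),"| mean",np.round(q.mean(0),1))
POT=dict(prs=(.445,.125),prl=(.45,.005),psl=(.442,-.253),pss=(.56,-.367))
LID=dict(lrs=(.556,-.255),lrl=(.44,.235),lss=(.437,-.13),lsl=(.453,-.352))
E
python3 - <<'E'
from h import *
p=capture("wrist")
for k,v in POT.items(): print(k,end=" "); loc(p,v,.054,.066)
for k,v in LID.items(): print(k,end=" "); loc(p,v,.011,.022); print("   knob",end=" "); loc(p,v,.033,.042,.02)
p=capture("top")
for k,v in POT.items(): print("T",k,end=" "); loc(p,v,.052,.068)
E
```

```text
prs n 262 rect c [444.  125.5] size [39.7 40.8] ang 90.0 | circ [444.2 125.6] d 41.6 | mean [444.  125.9]
prl n 313 rect c [448.9   4.7] size [58.4 58.8] ang 27.6 | circ [449.1   4.7] d 59.8 | mean [448.9   4.7]
psl n 312 rect c [ 438.7 -253. ] size [57.8 56.1] ang 82.2 | circ [ 438.5 -252.3] d 77.3 | mean [ 439.2 -251.5]
pss n 193 rect c [ 559.1 -367.7] size [39.7 41.7] ang 15.4 | circ [ 558.8 -367.3] d 54.4 | mean [ 560.1 -365.1]
lrs n 231 rect c [ 553.8 -252.9] size [38.4 36.9] ang 17.7 | circ [ 554.4 -254. ] d 40.2 | mean [ 553.  -250.1]
   knob n 56 rect c [ 553.7 -253.6] size [14.4 14.6] ang 4.2 | circ [ 554.  -253.6] d 15.6 | mean [ 553.9 -253.2]
lrl n 380 rect c [440.5 215.3] size [51.4 16. ] ang 0.1 | circ [440.5 223.2] d 51.4 | mean [440.4 216.5]
   knob few 0
lss n 349 rect c [ 436.  -130.4] size [37.7 38.2] ang 20.7 | circ [ 436.1 -130.8] d 52.3 | mean [ 436.1 -128.2]
   knob n 64 rect c [ 436.7 -130.4] size [13.9 14.3] ang 4.4 | circ [ 436.2 -130.6] d 15.6 | mean [ 436.3 -129.9]
lsl n 524 rect c [ 452.4 -352.5] size [54.7 53.9] ang 85.1 | circ [ 452.3 -352.6] d 74.7 | mean [ 452.7 -348.7]
   knob n 48 rect c [ 451.8 -352.6] size [15.6 13.6] ang 89.9 | circ [ 452.8 -352.2] d 16.5 | mean [ 452.3 -351.4]
T prs n 57 rect c [445.4 125.7] size [38.9 39.7] ang 78.1 | circ [446.4 125.3] d 41.9 | mean [445.5 125.2]
T prl few 0
T psl n 119 rect c [ 441.2 -253.7] size [57.2 57.4] ang 83.1 | circ [ 441.6 -252.8] d 76.5 | mean [ 441.4 -252.7]
T pss n 86 rect c [ 561.4 -367.3] size [40.6 40.2] ang 17.9 | circ [ 561.7 -366.8] d 54.0 | mean [ 562.1 -366.2]
```

```bash
python3 -m pendant '[9,3,40,0,0,0,0,0,55,0,0,0,0,0,55,0,0,0,0,0,55,0,0,0,0,0,55,0,0,0,0,0,30,0,0,0,0,0,25,0,0,0,0,0,20,0,0,0]'
python3 -m pendant '[0,0,0,0,0,0,0,0,0,0,0,0,0,0,0,0,0,0,0,0,0,0,0,0,0,0,0,0,0,0]' 1
python3 -m pendant '[0,0,-20,0,0,0,0,0,-40,0,0,0,0,0,-40,0,0,0]'
python3 - <<'E'
from h import *
go(.6557,.0469,.15,0); p=capture("wrist"); save(p,"w2.png")
loc(p,r.sense()["tool_pos"][:2],.13,.165,.05)
E
```

```text
clock: 4.85
tool_pos: [0.4491, 0.0044, 0.0152]
tcp_rot: [0.707, 0.707, -0.0, -0.0]
contact_force: [-0.3, 0.2, -0.4]
finger_gap: 0.0857
finger_force: 0.0
clock: 5.48
tool_pos: [0.4498, 0.0047, 0.0169]
tcp_rot: [0.707, 0.707, 0.001, 0.0]
contact_force: [-1.9, 0.1, 6.7]
finger_gap: 0.0578
finger_force: 64.7
clock: 5.85
tool_pos: [0.4489, 0.0043, 0.1173]
tcp_rot: [0.708, 0.707, -0.0, -0.0]
contact_force: [0.9, 0.8, -1.4]
finger_gap: 0.058
finger_force: 64.7
shift [ 42.8 206.7 -32.8] turn az -0.001 tilt fix [-0.001  0.   ] cur yaw -0.1 t 5.8
n 13806 rect c [449.4  10.4] size [69.3 67.8] ang 45.0 | circ [450.3  11. ] d 94.8 | mean [449.    5.8]
```

View pics/w2.png

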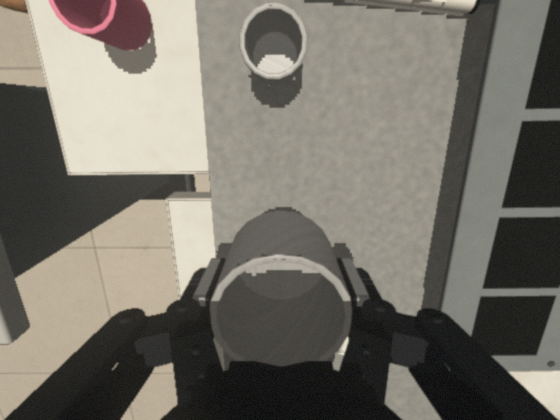

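The pot sits level in the fingers at (280,310). I'll place it on pad 2.

```bash
python3 -m pendant '[11,42,0,0,0,0,11,42,0,0,0,0,11,42,0,0,0,0,10,41,0,0,0,0,0,40,0,0,0,0,0,0,0,0,0,0,0,0,40,0,0,0,0,0,20,0,0,0]'
python3 - <<'E'
from h import *
go(.6557,.0469,.0515,0)
E
```

```text
clock: 6.9
tool_pos: [0.6547, 0.0472, 0.054]
tcp_rot: [0.707, 0.707, -0.001, -0.001]
contact_force: [-0.6, -0.2, -1.3]
finger_gap: 0.0579
finger_force: 65.2
shift [-0.3  1.1  2.5] turn az -0.001 tilt fix [-0.003  0.   ] cur yaw -0.1 t 6.9
```

```bash
python3 -m pendant '[0,1,3,0,0,0,0,0,0,0,0,0]'
python3 -m pendant '[0,0,0,0,0,0,0,0,0,0,0,0,0,0,0,0,0,0,0,0,-20,0,0,0,0,0,-60,0,0,0,0,0,-60,0,0,0]' 0
python3 -m pendant '[20,-53,0,0,0,0,20,-53,0,0,0,0,20,-53,0,0,0,0,18,-52,0,0,0,0,0,0,0,0,0,0]'
python3 - <<'E'
from h import *
go(.4444,.1255,.015,0); p=capture("wrist"); loc(p,POT["prs"],.054,.066); loc(p,(.6557,.0469),.085,.1)
E
```

```text
clock: 7.15
tool_pos: [0.6576, 0.0472, 0.0538]
tcp_rot: [0.707, 0.707, 0.0, 0.0]
contact_force: [-0.2, 0.2, -2.2]
finger_gap: 0.0581
finger_force: 64.2
clock: 7.9
tool_pos: [0.6572, 0.047, 0.1964]
tcp_rot: [0.708, 0.707, 0.0, 0.0]
contact_force: [1.0, 0.2, -0.3]
finger_gap: 0.0853
finger_force: 0.0
clock: 8.52
tool_pos: [0.444, 0.127, 0.1948]
tcp_rot: [0.706, 0.708, 0.001, -0.001]
contact_force: [0.2, -0.3, 0.6]
finger_gap: 0.0852
finger_force: 0.0
shift [ -1.9   0.3 179.8] turn az 0.003 tilt fix [ 0.001 -0.003] cur yaw 0.2 t 8.5
n 480 rect c [444.5 126.1] size [41.2 39.8] ang 89.1 | circ [444.1 126. ] d 41.7 | mean [444.6 126.5]
n 1523 rect c [657.2  47.6] size [59.1 60.4] ang 45.4 | circ [657.3  47.9] d 61.7 | mean [657.3  48.4]
```

```bash
python3 -m pendant '[-1,0,55,0,0,0,0,0,50,0,0,0,0,0,35,0,0,0,0,0,25,0,0,0,0,0,14,0,0,0,0,0,0,0,0,0]'
python3 -m pendant '[0,0,0,0,0,0,0,0,0,0,0,0,0,0,0,0,0,0,0,0,0,0,0,0,0,0,0,0,0,0,0,0,0,0,0,0]' 1
python3 -m pendant '[0,0,-20,0,0,0,0,0,-45,0,0,0,0,0,-40,0,0,0,0,0,0,0,0,0]'
python3 - <<'E'
from h import *
go(.655,.1207,.12,0)
E
```

```text
clock: 9.32
tool_pos: [0.4469, 0.1239, 0.0142]
tcp_rot: [0.708, 0.706, -0.0, 0.0]
contact_force: [0.1, -0.4, 0.8]
finger_gap: 0.0855
finger_force: 0.0
clock: 10.07
tool_pos: [0.4469, 0.1248, 0.0153]
tcp_rot: [0.707, 0.707, 0.001, -0.0]
contact_force: [-2.7, -1.6, 9.9]
finger_gap: 0.0409
finger_force: 59.6
clock: 10.58
tool_pos: [0.4483, 0.1253, 0.1224]
tcp_rot: [0.707, 0.707, 0.003, 0.001]
contact_force: [-0.1, 0.5, -1.9]
finger_gap: 0.0409
finger_force: 60.9
shift [ -4.4 206.7   3.4] turn az -0.001 tilt fix [ 0.005 -0.003] cur yaw -0.1 t 10.6
```

```bash
python3 -m pendant '[-1,52,0,0,0,0,-1,52,0,0,0,0,-1,52,0,0,0,0,-1,51,0,0,0,0,0,0,0,0,0,0,0,0,40,0,0,0,0,0,26,0,0,0,0,0,0,0,0,0]'
python3 - <<'E'
from h import *
go(.655,.1207,.052,0)
E
```

```text
clock: 11.58
tool_pos: [0.6516, 0.1201, 0.0512]
tcp_rot: [0.707, 0.707, -0.001, -0.001]
contact_force: [-0.0, -0.5, -1.6]
finger_gap: 0.0405
finger_force: 60.7
shift [ 0.6  3.3 -0.8] turn az -0.001 tilt fix [-0.003  0.001] cur yaw -0.0 t 11.6
```

```bash
python3 -m pendant '[0,3,2,0,0,0,0,0,1,0,0,0]'
python3 -m pendant '[0,0,0,0,0,0,0,0,0,0,0,0,0,0,0,0,0,0,0,0,-20,0,0,0,0,0,-60,0,0,0,0,0,-60,0,0,0,0,0,-40,0,0,0]' 0
python3 -m pendant '[-48,-27,0,0,0,0,-48,-27,0,0,0,0,-47,-27,0,0,0,0,-46,-27,0,0,0,0,-46,-27,0,0,0,0,-46,-27,0,0,0,0,-46,-27,0,0,0,0,-46,-27,0,0,0,0.122]'
python3 -m pendant '[0,0,0,0,0,0,0,0,0,0,0,0]'
python3 - <<'E'
from h import *
p=capture("wrist"); loc(p,POT["psl"],.054,.066,.05);go(.4395,-.253,.016,-7);
p=capture("top")
loc(p,(.655,.12),.085,.1)
for k,v in LID.items(): print(k,end=" "); loc(p,v,.011,.022)
E
```

```text
clock: 11.82
tool_pos: [0.6565, 0.1203, 0.0505]
tcp_rot: [0.707, 0.707, 0.0, 0.0]
contact_force: [0.0, -0.2, -1.5]
finger_gap: 0.0409
finger_force: 60.7
clock: 12.7
tool_pos: [0.6572, 0.1199, 0.2354]
tcp_rot: [0.708, 0.707, 0.002, 0.001]
contact_force: [0.5, 1.3, 0.1]
finger_gap: 0.0856
finger_force: 0.0
clock: 13.7
tool_pos: [0.4391, -0.2543, 0.2318]
tcp_rot: [0.75, 0.661, 0.001, 0.001]
contact_force: [0.6, -1.2, 0.7]
finger_gap: 0.0853
finger_force: 0.0
clock: 13.95
tool_pos: [0.4405, -0.2523, 0.2312]
tcp_rot: [0.749, 0.663, 0.001, 0.0]
contact_force: [0.5, 1.1, -0.8]
finger_gap: 0.0853
finger_force: 0.0
n 710 rect c [ 438.9 -253.3] size [56.6 56.1] ang 81.6 | circ [ 438.8 -253. ] d 77.2 | mean [ 438.9 -251.7]
shift [ -1.6  -1.3 214.9] turn az 0.001 tilt fix [ 0.001 -0.001] cur yaw -6.9 t 14.0
n 70 rect c [657.1 120.8] size [40.  40.2] ang 66.7 | circ [657.6 120.6] d 41.9 | mean [656.8 121. ]
lrs n 98 rect c [ 555.4 -256.7] size [59.4 38.8] ang 54.4 | circ [ 546.2 -250.5] d 61.1 | mean [ 555.6 -252.8]
lrl n 254 rect c [442.8 235.7] size [56.5 57.2] ang 45.1 | circ [446.7 235.2] d 66.6 | mean [442.3 234.9]
lss n 131 rect c [ 439.8 -127. ] size [58.5 45.3] ang 23.5 | circ [ 439.8 -127. ] d 74.0 | mean [ 438.2 -130.7]
lsl few 0
```

```bash
python3 -m pendant '[-1,-1,55,0,0,0.02,0,0,55,0,0,0,0,0,45,0,0,0,0,0,30,0,0,0,0,0,20,0,0,0,0,0,10,0,0,0,0,0,0,0,0,0]'
python3 -m pendant '[0,0,0,0,0,0,0,0,0,0,0,0,0,0,0,0,0,0,0,0,0,0,0,0,0,0,0,0,0,0]' 1
python3 -m pendant '[0,0,-20,0,0,0,0,0,-45,0,0,0,0,0,-40,0,0,0,0,0,0,0,0,-0.145,0,0,0,0,0,0]'
python3 - <<'E'
from h import *
go(.657,-.0272,.12,0)
E
```

```text
clock: 14.92
tool_pos: [0.4391, -0.2529, 0.0151]
tcp_rot: [0.755, 0.655, -0.0, -0.0]
contact_force: [-0.1, -0.1, -0.7]
finger_gap: 0.0852
finger_force: 0.0
clock: 15.55
tool_pos: [0.4398, -0.2536, 0.0163]
tcp_rot: [0.756, 0.655, 0.001, 0.001]
contact_force: [-0.6, 0.7, 5.7]
finger_gap: 0.0555
finger_force: 64.1
clock: 16.18
tool_pos: [0.439, -0.2533, 0.1207]
tcp_rot: [0.707, 0.708, 0.001, 0.0]
contact_force: [-0.7, -0.7, -2.2]
finger_gap: 0.0556
finger_force: 64.1
shift [225.7 218.3   1. ] turn az 0.001 tilt fix [ 0.001 -0.   ] cur yaw 0.1 t 16.2
```

```bash
python3 -m pendant '[38,37,0,0,0,0,38,37,0,0,0,0,38,36,0,0,0,0,38,36,0,0,0,0,38,36,0,0,0,0,36,36,0,0,0,0,0,0,30,0,0,0,0,0,20,0,0,0]'
python3 -m pendant '[0,0,10,0,0,0,0,0,0,0,0,0]'
python3 - <<'E'
from h import *
go(.657,-.0272,.051,0)
E
```

```text
clock: 17.18
tool_pos: [0.6554, -0.0269, 0.0678]
tcp_rot: [0.707, 0.707, -0.001, -0.001]
contact_force: [0.1, -0.4, -3.0]
finger_gap: 0.0552
finger_force: 64.5
clock: 17.42
tool_pos: [0.6559, -0.0277, 0.0599]
tcp_rot: [0.707, 0.707, -0.0, -0.0]
contact_force: [-0.1, 0.1, -1.7]
finger_gap: 0.0553
finger_force: 64.5
shift [0.5 1.1 8.9] turn az 0.0 tilt fix [-0.001  0.   ] cur yaw 0.0 t 17.4
```

```bash
python3 -m pendant '[0,1,6,0,0,0,0,0,3,0,0,0,0,0,0,0,0,0]'
python3 -m pendant '[0,0,0,0,0,0,0,0,0,0,0,0,0,0,0,0,0,0,0,0,-20,0,0,0,0,0,-60,0,0,0,0,0,-60,0,0,0,0,0,-30,0,0,0]' 0
python3 -m pendant '[-57,-16,0,0,0,0,-57,-16,0,0,0,0,-57,-16,0,0,0,0,-57,-16,0,0,0,0,-56,-16,0,0,0,0,-56,-17,0,0,0,0,0,0,0,0,0,-0.14,0,0,0,0,0,-0.14]'
python3 -m pendant '[0,0,0,0,0,0]'
python3 - <<'E'
from h import *
p=capture("wrist"); loc(p,POT["pss"],.054,.066,.05);go(.5595,-.3675,.016,16); loc(p,LID["lrs"],.011,.022); loc(p,LID["lsl"],.011,.022,.045)
p=capture("top")
loc(p,(.657,-.027),.085,.1,.035)
E
```

```text
clock: 17.8
tool_pos: [0.6577, -0.027, 0.0515]
tcp_rot: [0.706, 0.708, 0.0, 0.0]
contact_force: [-0.5, 0.3, -1.8]
finger_gap: 0.0555
finger_force: 64.3
clock: 18.68
tool_pos: [0.6586, -0.0276, 0.2269]
tcp_rot: [0.707, 0.708, 0.002, 0.002]
contact_force: [-0.2, 1.0, -0.5]
finger_gap: 0.0854
finger_force: 0.0
clock: 19.68
tool_pos: [0.5606, -0.3684, 0.2228]
tcp_rot: [0.6, 0.8, 0.0, 0.001]
contact_force: [0.1, 0.2, -0.6]
finger_gap: 0.0857
finger_force: 0.0
clock: 19.8
tool_pos: [0.5612, -0.3675, 0.2227]
tcp_rot: [0.601, 0.799, 0.0, 0.001]
contact_force: [-0.6, 0.1, -0.5]
finger_gap: 0.0856
finger_force: 0.0
n 492 rect c [ 559.8 -367.8] size [39.4 40.3] ang 15.0 | circ [ 559.4 -367.5] d 54.8 | mean [ 559.9 -367.7]
shift [  0.4  -1.9 206.5] turn az -0.0 tilt fix [0.001 0.001] cur yaw 16.0 t 19.9
n 893 rect c [ 555.  -254.5] size [38.5 38.6] ang 16.6 | circ [ 554.6 -254.7] d 39.5 | mean [ 554.4 -254.8]
n 1980 rect c [ 453.  -352.9] size [54.1 54.2] ang 85.7 | circ [ 453.2 -352.3] d 74.7 | mean [ 453.5 -351.7]
n 106 rect c [659.6 -27.1] size [56.2 59.6] ang 89.2 | circ [657.  -26.6] d 69.1 | mean [655.7 -26.5]
```

```bash
python3 -m pendant '[0,-1,55,0,0,0.01,0,0,55,0,0,0,0,0,45,0,0,0,0,0,30,0,0,0,0,0,15,0,0,0,0,0,6,0,0,0,0,0,0,0,0,0]'
python3 -m pendant '[0,0,0,0,0,0,0,0,0,0,0,0,0,0,0,0,0,0,0,0,0,0,0,0,0,0,0,0,0,0]' 1
python3 -m pendant '[0,0,-20,0,0,0,0,0,-45,0,0,0,0,0,-40,0,0,0,0,0,0,0,0,0.135,0,0,0,0,0,0.135,0,0,0,0,0,0]'
python3 - <<'E'
from h import *
go(.658,-.1012,.12,0)
E
```

```text
clock: 20.78
tool_pos: [0.5607, -0.3677, 0.0162]
tcp_rot: [0.605, 0.796, 0.0, 0.001]
contact_force: [0.7, 0.0, 0.4]
finger_gap: 0.0855
finger_force: 0.0
clock: 21.4
tool_pos: [0.5607, -0.3677, 0.016]
tcp_rot: [0.605, 0.796, 0.0, 0.001]
contact_force: [-0.3, 0.6, 5.9]
finger_gap: 0.0395
finger_force: 60.8
clock: 22.15
tool_pos: [0.5602, -0.3674, 0.1211]
tcp_rot: [0.706, 0.708, 0.0, 0.0]
contact_force: [-0.4, -0.6, -0.4]
finger_gap: 0.0394
finger_force: 60.5
shift [265.9  98.5   1. ] turn az 0.003 tilt fix [0. 0.] cur yaw 0.2 t 22.1
```

```bash
python3 -m pendant '[45,17,0,0,0,0.003,45,17,0,0,0,0,44,17,0,0,0,0,44,16,0,0,0,0,44,16,0,0,0,0,44,16,0,0,0,0,0,0,35,0,0,0,0,0,20,0,0,0]'
python3 -m pendant '[0,0,8,0,0,0,0,0,0,0,0,0]'
python3 - <<'E'
from h import *
go(.658,-.1012,.051,0)
E
```

```text
clock: 23.15
tool_pos: [0.6586, -0.1011, 0.0639]
tcp_rot: [0.706, 0.708, -0.001, -0.001]
contact_force: [-0.1, -0.6, -1.4]
finger_gap: 0.0394
finger_force: 60.6
clock: 23.4
tool_pos: [0.6591, -0.1025, 0.0574]
tcp_rot: [0.708, 0.707, -0.0, -0.0]
contact_force: [0.8, -0.5, -0.3]
finger_gap: 0.0391
finger_force: 60.6
shift [ 1.3 -1.1  6.4] turn az -0.002 tilt fix [-0.  0.] cur yaw -0.1 t 23.4
```

```bash
python3 -m pendant '[1,0,5,0,0,0,0,0,2,0,0,0,0,0,0,0,0,0]'
python3 -m pendant '[0,0,0,0,0,0,0,0,0,0,0,0,0,0,0,0,0,0,0,0,-20,0,0,0,0,0,-60,0,0,0,0,0,-60,0,0,0,0,0,-10,0,0,0]' 0
python3 -m pendant '[-51,-35,0,0,0,0,-51,-35,0,0,0,0,-51,-34,0,0,0,0,0,0,0,0,0,0]' 0.3
python3 - <<'E'
from h import *
p=capture("wrist"); save(p,"w3.png")
for k,v in LID.items(): print(k,end=" "); loc(p,v,.011,.022,.045);loc(p,v,.033,.042,.02)
go(.5545,-.2545,.018,0)
loc(p,(.658,-.101),.085,.1,.035)
E
```

```text
clock: 23.78
tool_pos: [0.6597, -0.1005, 0.051]
tcp_rot: [0.707, 0.707, 0.0, 0.0]
contact_force: [-1.8, 0.1, 2.9]
finger_gap: 0.0396
finger_force: 60.9
clock: 24.65
tool_pos: [0.6614, -0.1015, 0.2069]
tcp_rot: [0.708, 0.707, 0.003, 0.003]
contact_force: [0.1, 0.0, -1.3]
finger_gap: 0.0855
finger_force: 0.0
clock: 25.15
tool_pos: [0.5515, -0.2592, 0.2015]
tcp_rot: [0.711, 0.703, -0.0, 0.001]
contact_force: [0.1, 0.0, 0.5]
finger_gap: 0.0597
finger_force: 0.0
lrs n 723 rect c [ 554.7 -254.4] size [38.8 39. ] ang 13.7 | circ [ 554.7 -254.6] d 39.8 | mean [ 554.7 -252.8]
n 166 rect c [ 554.7 -254.1] size [14.1 14.8] ang 0.4 | circ [ 554.9 -254.3] d 15.9 | mean [ 554.7 -253.9]
lrl few 0
few 0
lss n 1269 rect c [ 436.3 -130.8] size [38.4 38.3] ang 20.3 | circ [ 436.2 -131.1] d 53.3 | mean [ 438.3 -131. ]
n 251 rect c [ 436.7 -130.9] size [15.1 15. ] ang 63.9 | circ [ 436.8 -130.8] d 15.7 | mean [ 437.1 -130.9]
lsl n 1034 rect c [ 453.  -352.6] size [54.8 53.8] ang 85.6 | circ [ 452.8 -352.3] d 74.7 | mean [ 449.6 -342.6]
n 85 rect c [ 451.8 -350.1] size [15.7 10.1] ang 18.3 | circ [ 452.6 -352.6] d 16.0 | mean [ 452.7 -349.7]
shift [  1.3   0.7 183.1] turn az -0.006 tilt fix [0.001 0.   ] cur yaw -0.3 t 25.2
n 931 rect c [ 659.1 -110.7] size [21.2 40.7] ang 89.5 | circ [ 659.1 -110.2] d 44.5 | mean [ 658.9 -114.2]
```

View pics/w3.png

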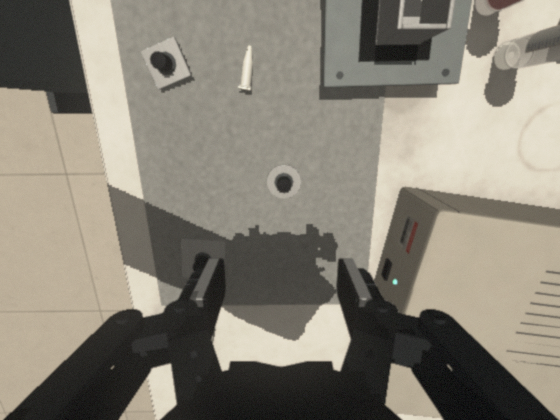

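```bash
python3 -m pendant '[1,1,55,0,0,0,0,0,50,0,0,0,0,0,40,0,0,0,0,0,25,0,0,0,0,0,13,0,0,0,0,0,0,0,0,0]'
python3 -m pendant '[0,0,0,0,0,0,0,0,0,0,0,0,0,0,0,0,0,0,0,0,0,0,0,0,0,0,0,0,0,0,0,0,0,0,0,0]' 1
python3 -m pendant '[0,0,-20,0,0,0,0,0,-50,0,0,0,0,0,-50,0,0,0,0,0,-40,0,0,0,0,0,0,0,0,0]'
python3 - <<'E'
from h import *
go(.657,.1203,.18,0)
E
```

```text
clock: 25.95
tool_pos: [0.5564, -0.2516, 0.0169]
tcp_rot: [0.707, 0.707, -0.0, -0.0]
contact_force: [0.5, 0.3, 0.5]
finger_gap: 0.0595
finger_force: 0.0
clock: 26.7
tool_pos: [0.5568, -0.2525, 0.0183]
tcp_rot: [0.707, 0.707, 0.001, 0.001]
contact_force: [-1.0, 0.9, 5.3]
finger_gap: 0.0135
finger_force: 58.5
clock: 27.32
tool_pos: [0.5577, -0.2535, 0.182]
tcp_rot: [0.708, 0.707, 0.002, 0.003]
contact_force: [1.1, 0.3, -1.3]
finger_gap: 0.0136
finger_force: 58.6
shift [374.   98.7   2.1] turn az -0.002 tilt fix [0.007 0.001] cur yaw -0.1 t 27.3
```

```bash
python3 -m pendant '[52,17,0,0,0,0,52,17,0,0,0,0,52,17,0,0,0,0,52,17,0,0,0,0,52,16,0,0,0,0,52,15,0,0,0,0,0,0,0,0,0,0]'
cat >> h.py <<'E'
def held(p,z,rad=.05):
    "flange of lid in hand near height z (flange top), seen below fingers"
    t=r.sense()["tool_pos"]; loc(p,t[:2],z-.004,z+.003,rad)
E
python3 - <<'E'
from h import *
p=capture("wrist"); save(p,"w4.png")
t=r.sense()["tool_pos"]; go(.657,.12,.104)
for z in (-.006,-.002,.002): held(p,t[2]+z)
loc(p,(.657,.12),.085,.1,.035)
E
```

```text
clock: 28.2
tool_pos: [0.6554, 0.0659, 0.1763]
tcp_rot: [0.705, 0.71, 0.0, -0.001]
contact_force: [1.0, -1.1, -0.9]
finger_gap: 0.0137
finger_force: 58.6
shift [58.   2.1 72.6] turn az None tilt fix [-0.001  0.   ] cur yaw 0.2 t 28.2
n 167 rect c [655.3  75.8] size [37.5 16. ] ang 0.9 | circ [655.4  69. ] d 37.5 | mean [655.9  78.7]
n 1194 rect c [652.9  69. ] size [36.9 29.1] ang 40.6 | circ [655.3  64.5] d 39.5 | mean [655.3  76.5]
n 661 rect c [652.3  69. ] size [37.2 28.3] ang 43.1 | circ [655.2  64.4] d 39.3 | mean [655.2  74.8]
n 850 rect c [656.4 121.5] size [40.8 40.9] ang 43.8 | circ [656.2 121.5] d 41.7 | mean [656.2 120.8]
```

View pics/w4.png

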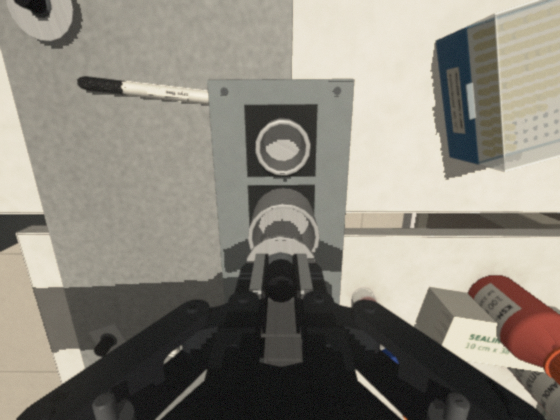

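The held round-small lid is at (283,285), the target pot rim at (283,147), and the other rim is the large round pot.

```bash
python3 -m pendant '[29,0,0,0,0,0,28,1,0,0,0,0,0,0,0,0,0,0,0,0,40,0,0,0,0,0,20,0,0,0,0,0,0,0,0,0]'
python3 - <<'E'
from h import *
t=r.sense()["tool_pos"]; go(.657,.12,.1)
p=capture("wrist");held(p,t[2]-.002); held(p,t[2]); loc(p,(.657,.12),.085,.098,.035)
E
```

```text
clock: 29.0
tool_pos: [0.6556, 0.115, 0.116]
tcp_rot: [0.708, 0.706, -0.001, -0.001]
contact_force: [-0.9, -0.0, 0.2]
finger_gap: 0.0132
finger_force: 58.6
shift [ 5.   1.4 16. ] turn az None tilt fix [-0.003  0.001] cur yaw -0.1 t 29.0
n 1184 rect c [653.  118.2] size [37.2 29.2] ang 40.4 | circ [655.3 113.6] d 39.7 | mean [655.5 125.6]
n 1197 rect c [653.  118.2] size [37.2 29.2] ang 40.4 | circ [655.3 113.6] d 39.7 | mean [655.4 125.2]
n 909 rect c [656.7 128.7] size [27.6 41. ] ang 87.1 | circ [656.3 122.1] d 41.6 | mean [656.7 133.2]
```

```bash
python3 -m pendant '[8,1,0,0,0,0,0,0,3,0,0,0,0,0,0,0,0,0]'
python3 - <<'E'
from h import *
t=r.sense()["tool_pos"]; go(.657,.12,.1)
p=capture("wrist");held(p,t[2]-.002); held(p,t[2]); loc(p,(.657,.12),.085,.098,.035)
E
```

```text
clock: 29.42
tool_pos: [0.6576, 0.1247, 0.1145]
tcp_rot: [0.707, 0.707, 0.0, 0.0]
contact_force: [-0.8, 1.0, -1.6]
finger_gap: 0.0137
finger_force: 58.6
shift [-4.7 -0.6 14.5] turn az None tilt fix [ 0. -0.] cur yaw -0.0 t 29.4
n 1188 rect c [655.3 128.1] size [36.4 28.8] ang 39.7 | circ [657.5 123.7] d 39.2 | mean [657.5 135.3]
n 1212 rect c [655.3 128. ] size [36.4 28.6] ang 39.7 | circ [657.5 123.7] d 39.2 | mean [657.5 134.9]
n 737 rect c [654.7 132.1] size [41.2 20.8] ang 9.4 | circ [656.3 122.7] d 41.2 | mean [655.3 136.7]
```

```bash
python3 -m pendant '[-2,-1,0,0,0,0,0,0,5,0,0,0,0,0,4,0,0,0,0,0,3,0,0,0,0,0,0,0,0,0]'
python3 -m pendant '[0,0,2,0,0,0,0,0,0,0,0,0]'
python3 - <<'E'
from h import *
t=r.sense()["tool_pos"]; go(.657,.12,.1)
p=capture("wrist");held(p,t[2]-.002);
E
```

```text
clock: 30.1
tool_pos: [0.6564, 0.1225, 0.1019]
tcp_rot: [0.707, 0.707, -0.0, -0.0]
contact_force: [0.4, 0.2, -1.1]
finger_gap: 0.0136
finger_force: 58.6
clock: 30.35
tool_pos: [0.6567, 0.1226, 0.1004]
tcp_rot: [0.707, 0.707, 0.0, 0.0]
contact_force: [1.2, -0.1, 0.6]
finger_gap: 0.0135
finger_force: 58.7
shift [-2.6  0.3  0.4] turn az None tilt fix [ 0. -0.] cur yaw -0.1 t 30.4
n 1446 rect c [659.9 108.4] size [39.7 68.9] ang 13.3 | circ [655.2 107.7] d 69.9 | mean [656.4 130.7]
```

```bash
python3 -m pendant '[0,0,0,0,0,0,0,0,0,0,0,0,0,0,-10,0,0,0,0,0,-50,0,0,0,0,0,-50,0,0,0]' 0.3
python3 -m pendant '[28,-54,0,0,0,0,28,-54,0,0,0,0,29,-54,0,0,0,0,29,-54,0,0,0,0,0,0,0,0,0,0,0,0,0,0,0,0]'
python3 - <<'E'
from h import *
p=capture("wrist")
loc(p,(.656,.12),.095,.102,.035);loc(p,(.656,.12),.113,.123,.02)
loc(p,LID["lrl"],.011,.022,.045);loc(p,LID["lrl"],.033,.042,.02)
go(.441,.236,.0175,0)
p=capture("top"); loc(p,(.656,.12),.095,.102,.035);loc(p,(.656,.12),.110,.123,.02)
E
```

```text
clock: 31.02
tool_pos: [0.6564, 0.1223, 0.2122]
tcp_rot: [0.708, 0.707, -0.0, 0.0]
contact_force: [0.8, 1.0, 0.5]
finger_gap: 0.0596
finger_force: 0.0
clock: 31.78
tool_pos: [0.4412, 0.2365, 0.2112]
tcp_rot: [0.707, 0.707, 0.001, 0.0]
contact_force: [0.3, 0.1, 0.4]
finger_gap: 0.0598
finger_force: 0.0
n 810 rect c [654.5 122.2] size [39.4 39.3] ang 48.7 | circ [655.6 121.9] d 42.6 | mean [652.3 124.7]
n 236 rect c [655.5 120.7] size [16.2 15. ] ang 86.7 | circ [655.9 120.5] d 16.8 | mean [654.7 122.1]
n 1632 rect c [439.9 236.4] size [55.8 56.9] ang 1.1 | circ [440.4 236.3] d 57.6 | mean [440.4 237.6]
n 154 rect c [440.2 236.6] size [15.2 14.7] ang 24.6 | circ [440.2 236.3] d 16.1 | mean [440.2 236.7]
shift [ -0.2  -0.9 193.5] turn az -0.002 tilt fix [ 0.001 -0.001] cur yaw -0.1 t 31.8
n 90 rect c [657.2 120.5] size [38.1 38.2] ang 60.8 | circ [657.5 121.3] d 40.5 | mean [656. 120.]
n 28 rect c [657.8 119.7] size [13.8 14.9] ang 81.7 | circ [657.8 120.3] d 15.7 | mean [657.4 120.3]
```

```bash
python3 -m pendant '[0,-1,55,0,0,0,0,0,55,0,0,0,0,0,45,0,0,0,0,0,25,0,0,0,0,0,13,0,0,0,0,0,0,0,0,0]'
python3 -m pendant '[0,0,0,0,0,0,0,0,0,0,0,0,0,0,0,0,0,0,0,0,0,0,0,0,0,0,0,0,0,0,0,0,0,0,0,0]' 1
python3 -m pendant '[0,0,-20,0,0,0,0,0,-50,0,0,0,0,0,-50,0,0,0,0,0,-40,0,0,0,0,0,0,0,0,0]'
python3 - <<'E'
from h import *
go(.657,-.02,.18,0)
E
```

```text
clock: 32.62
tool_pos: [0.4401, 0.236, 0.017]
tcp_rot: [0.708, 0.706, -0.001, 0.0]
contact_force: [-0.3, -0.4, -0.3]
finger_gap: 0.0595
finger_force: 0.0
clock: 33.38
tool_pos: [0.4402, 0.2372, 0.0183]
tcp_rot: [0.707, 0.707, 0.001, -0.0]
contact_force: [-1.8, -1.4, 6.5]
finger_gap: 0.0133
finger_force: 58.4
clock: 34.0
tool_pos: [0.4412, 0.2378, 0.1807]
tcp_rot: [0.707, 0.707, 0.003, -0.0]
contact_force: [0.1, 0.1, -1.5]
finger_gap: 0.0137
finger_force: 58.6
shift [-257.6  216.1    0.4] turn az -0.001 tilt fix [ 0.004 -0.005] cur yaw -0.1 t 34.0
```

```bash
python3 -m pendant '[-43,36,0,0,0,0,-43,36,0,0,0,0,-43,36,0,0,0,0,-43,36,0,0,0,0,-43,36,0,0,0,0,-42,36,0,0,0,0,0,0,0,0,0,0,0,0,0,0,0,0]'
cat >> h.py <<'E'
def fit(p,xy,flo=-.007,fhi=.002,rim=(.085,.098)):
    t=r.sense()["tool_pos"]; print("tool",np.round(t*1000,1))
    print("lid ",end=""); loc(p,t[:2],t[2]+flo,t[2]+fhi,.045); print("rim ",end=""); loc(p,xy,*rim,.042)
E
python3 - <<'E'
from h import *
fit(capture("wrist"),(.657,.0475))
E
```

```text
clock: 35.0
tool_pos: [0.655, -0.0203, 0.1762]
tcp_rot: [0.708, 0.707, -0.001, -0.001]
contact_force: [-0.2, 0.8, 0.2]
finger_gap: 0.0137
finger_force: 58.8
tool [654.9 -19.4 176.6]
lid n 3968 rect c [654.4 -19.5] size [56.4 54.7] ang 40.5 | circ [654.9 -21. ] d 58.2 | mean [654.9 -10.1]
rim n 1415 rect c [657.5  47.6] size [59.2 58.8] ang 45.2 | circ [657.6  47.3] d 59.8 | mean [657.9  47.7]
```

```bash
python3 -m pendant '[23,1,0,0,0,0,23,1,0,0,0,0,22,0,0,0,0,0,0,0,30,0,0,0,0,0,28,0,0,0,0,0,0,0,0,0,0,0,0,0,0,0]'
python3 - <<'E'
from h import *
fit(capture("wrist"),(.657,.0475))
E
```

```text
clock: 35.92
tool_pos: [0.658, 0.0482, 0.1205]
tcp_rot: [0.707, 0.707, 0.001, 0.0]
contact_force: [-0.6, -0.4, 0.2]
finger_gap: 0.0137
finger_force: 58.8
tool [658.3  48.  120.8]
lid n 3965 rect c [657.4  49.2] size [56.4 54.5] ang 42.3 | circ [657.8  47.5] d 58.4 | mean [657.9  58.5]
rim n 941 rect c [657.6  64.4] size [58.4 26.4] ang 0.7 | circ [657.8  52.2] d 58.4 | mean [657.5  69.8]
```

Aligned; lowering.

```bash
python3 -m pendant '[0,0,8,0,0,0,0,0,5,0,0,0,0,0,4,0,0,0,0,0,2,0,0,0,0,0,1,0,0,0,0,0,0,0,0,0]'
python3 - <<'E'
from h import *
fit(capture("wrist"),(.657,.0475))
E
```

```text
clock: 36.72
tool_pos: [0.6576, 0.0474, 0.1005]
tcp_rot: [0.708, 0.707, 0.0, -0.0]
contact_force: [-5.5, 0.7, 10.1]
finger_gap: 0.0137
finger_force: 59.6
tool [657.6  47.5 100.5]
lid n 4447 rect c [657.7  49.4] size [57.  56.4] ang 47.0 | circ [657.8  47.6] d 60.1 | mean [657.7  58.9]
rim n 1500 rect c [657.5  49.9] size [56.5 55.6] ang 48.5 | circ [657.9  47.7] d 60.2 | mean [660.2  67. ]
```

```bash
python3 -m pendant '[0,0,0,0,0,0,0,0,0,0,0,0,0,0,-10,0,0,0,0,0,-50,0,0,0,0,0,-50,0,0,0]' 0.3
python3 -m pendant '[-45,-56,0,0,0,0,-45,-55,0,0,0,0,-44,-55,0,0,0,0,-44,-55,0,0,0,0,0,0,0,0,0,-0.18,0,0,0,0,0,-0.178,0,0,0,0,0,0,0,0,0,0,0,0]'
python3 - <<'E'
from h import *
p=capture("wrist")
loc(p,LID["lss"],.011,.022,.045);loc(p,LID["lss"],.033,.042,.02)
go(.4365,-.1307,.0175,20.3)
p=capture("top"); loc(p,(.657,.0475),.092,.103,.035);loc(p,(.657,.0475),.110,.123,.02)
E
```

```text
clock: 37.4
tool_pos: [0.6573, 0.0473, 0.2111]
tcp_rot: [0.708, 0.707, -0.0, 0.0]
contact_force: [0.3, 0.0, -0.3]
finger_gap: 0.0595
finger_force: 0.0
clock: 38.4
tool_pos: [0.4628, -0.1092, 0.2095]
tcp_rot: [0.572, 0.82, 0.0, 0.0]
contact_force: [0.9, -0.5, 0.0]
finger_gap: 0.0599
finger_force: 0.0
n 804 rect c [ 435.9 -130.7] size [37.8 37.6] ang 19.7 | circ [ 436.2 -130.1] d 52.0 | mean [ 436.1 -129.1]
n 148 rect c [ 436.1 -130.4] size [14.7 14.6] ang 5.1 | circ [ 436.  -130.5] d 15.4 | mean [ 436.1 -130.2]
shift [-11.1 -32.  191.9] turn az -0.001 tilt fix [-0.  0.] cur yaw 20.3 t 38.5
n 264 rect c [658.4  47.6] size [57.4 56.2] ang 75.4 | circ [659.8  47.9] d 59.8 | mean [657.3  47.2]
n 28 rect c [658.5  46.6] size [14.  14.3] ang 38.9 | circ [658.7  46.4] d 15.6 | mean [658.4  46.6]
```

```bash
python3 -m pendant '[-11,-32,20,0,0,0.004,0,0,55,0,0,0,0,0,50,0,0,0,0,0,40,0,0,0,0,0,18,0,0,0,0,0,9,0,0,0,0,0,0,0,0,0]'
python3 - <<'E'
from h import *
go(.4362,-.1305,.0178,20.)
E
python3 -m pendant '[0,0,0,0,0,0,0,0,0,0,0,0,0,0,0,0,0,0,0,0,0,0,0,0,0,0,0,0,0,0,0,0,0,0,0,0]' 1
python3 -m pendant '[0,0,-20,0,0,0,0,0,-50,0,0,0,0,0,-50,0,0,0,0,0,-40,0,0,0,0,0,0,0,0,0.175,0,0,0,0,0,0.175,0,0,0,0,0,0]'
python3 - <<'E'
from h import *
go(.659,-.16,.18,0); p=capture("wrist"); fit(p,(.659,-.1015))
E
```

```text
clock: 39.38
tool_pos: [0.4365, -0.1307, 0.0173]
tcp_rot: [0.572, 0.82, -0.0, -0.0]
contact_force: [0.6, -0.4, 0.5]
finger_gap: 0.0596
finger_force: 0.0
shift [ 0.3 -0.2 -0.5] turn az 0.003 tilt fix [-0.001  0.   ] cur yaw 20.2 t 39.4
clock: 40.12
tool_pos: [0.437, -0.1305, 0.018]
tcp_rot: [0.572, 0.82, 0.001, 0.0]
contact_force: [-2.2, 1.4, 7.0]
finger_gap: 0.0139
finger_force: 58.4
clock: 41.0
tool_pos: [0.4364, -0.1306, 0.1774]
tcp_rot: [0.706, 0.708, 0.0, -0.0]
contact_force: [0.2, 0.1, 0.1]
finger_gap: 0.0135
finger_force: 58.7
shift [-30.2 222.5  -2.5] turn az 0.004 tilt fix [ 0.    -0.001] cur yaw 0.2 t 41.0
tool [ 436.4 -130.7  177.4]
lid n 1740 rect c [ 436.3 -129.9] size [37.6 38. ] ang 90.0 | circ [ 436.2 -126.4] d 47.2 | mean [ 436.4 -117.7]
rim n 938 rect c [ 653.3 -100.4] size [30.8 40.6] ang 0.9 | circ [ 652.2 -100.1] d 47.3 | mean [ 642.9 -101.6]
```

```bash
python3 -m pendant '[-6,45,0,0,0,0,-6,45,0,0,0,0,-6,45,0,0,0,0,-6,44,0,0,0,0,-6,44,0,0,0,0,0,0,0,0,0,0,0,0,0,0,0,0]'
python3 - <<'E'
from h import *
fit(capture("wrist"),(.659,-.1015))
E
```

```text
clock: 41.92
tool_pos: [0.659, -0.1604, 0.1769]
tcp_rot: [0.705, 0.709, -0.001, -0.0]
contact_force: [0.3, 0.5, 0.2]
finger_gap: 0.0135
finger_force: 58.8
tool [ 658.8 -160.2  177.3]
lid n 1749 rect c [ 658.7 -159.2] size [37.7 37.8] ang 88.5 | circ [ 658.9 -156. ] d 47.0 | mean [ 658.9 -147.6]
rim n 1064 rect c [ 659.6 -100.7] size [40.2 40.1] ang 0.2 | circ [ 659.6 -100.6] d 55.6 | mean [ 659.7 -100.6]
```

```bash
python3 -m pendant '[20,1,0,0,0,0,20,0,0,0,0,0,19,0,0,0,0,0,0,0,30,0,0,0,0,0,28,0,0,0,0,0,0,0,0,0,0,0,0,0,0,0]'
python3 - <<'E'
from h import *
fit(capture("wrist"),(.659,-.1015))
E
```

```text
clock: 42.85
tool_pos: [0.6609, -0.1005, 0.1206]
tcp_rot: [0.706, 0.708, 0.0, 0.0]
contact_force: [0.8, -0.1, 0.1]
finger_gap: 0.0138
finger_force: 58.8
tool [ 661.1 -100.7  120.8]
lid n 1742 rect c [660.9 -99.9] size [38.1 38.2] ang 89.9 | circ [660.8 -96.3] d 47.4 | mean [660.8 -87.6]
rim n 791 rect c [659.6 -86. ] size [40.1 13.2] ang 1.5 | circ [659.6 -85.2] d 40.6 | mean [659.4 -82.4]
```

```bash
python3 -m pendant '[-1,-1,8,0,0,0,0,0,5,0,0,0,0,0,4,0,0,0,0,0,2,0,0,0,0,0,1,0,0,0,0,0,0,0,0,0]'
python3 - <<'E'
from h import *
fit(capture("wrist"),(.659,-.1015))
E
```

```text
clock: 43.65
tool_pos: [0.6596, -0.102, 0.1002]
tcp_rot: [0.706, 0.708, 0.0, 0.0]
contact_force: [-2.9, -0.1, 6.9]
finger_gap: 0.0136
finger_force: 59.4
tool [ 659.6 -102.   100.2]
lid n 2189 rect c [ 659.9 -100.3] size [40.5 40.1] ang 89.7 | circ [659.9 -96.5] d 50.2 | mean [659.9 -87.8]
rim n 1147 rect c [ 659.9 -100.2] size [40.2 40.7] ang 0.1 | circ [659.8 -96.4] d 50.4 | mean [660.7 -83.2]
```

```bash
python3 -m pendant '[0,0,0,0,0,0,0,0,0,0,0,0,0,0,-10,0,0,0,0,0,-50,0,0,0,0,0,-50,0,0,0]' 0.3
python3 -m pendant '[-42,-35,0,0,0,0,-42,-35,0,0,0,0,-42,-35,0,0,0,0,-42,-34,0,0,0,0,-41,-34,0,0,0,0,-41,-34,0,0,0,0,0,0,0,0,0,0.079,0,0,0,0,0,0]'
python3 - <<'E'
from h import *
p=capture("wrist")
loc(p,LID["lsl"],.011,.022,.045);loc(p,LID["lsl"],.033,.042,.02)
go(.4528,-.3525,.0175,-4.5)
p=capture("top"); loc(p,(.659,-.1015),.092,.103,.035);loc(p,(.659,-.1015),.110,.123,.02)
E
```

```text
clock: 44.32
tool_pos: [0.6592, -0.102, 0.2111]
tcp_rot: [0.706, 0.708, -0.0, -0.0]
contact_force: [1.0, 0.8, 0.7]
finger_gap: 0.0602
finger_force: 0.0
clock: 45.32
tool_pos: [0.453, -0.3529, 0.2098]
tcp_rot: [0.734, 0.679, 0.0, 0.0]
contact_force: [-0.6, -0.4, 1.0]
finger_gap: 0.0599
finger_force: 0.0
n 1877 rect c [ 453.3 -353.1] size [54.7 53.8] ang 84.1 | circ [ 452.8 -353.2] d 75.2 | mean [ 452.9 -351.7]
n 154 rect c [ 453.  -352.9] size [14.9 14.5] ang 85.4 | circ [ 452.9 -352.6] d 15.4 | mean [ 453.  -352.4]
shift [ -0.3  -0.8 192.1] turn az 0.005 tilt fix [ 0.001 -0.   ] cur yaw -4.2 t 45.4
n 146 rect c [ 659.8 -100.7] size [40.6 39. ] ang 89.5 | circ [ 660.  -100.8] d 52.9 | mean [658.7 -99.7]
n 27 rect c [ 660.9 -101.8] size [14.5 14.7] ang 48.0 | circ [ 659.9 -101.3] d 17.0 | mean [ 659.9 -101.6]
```

```bash
python3 -m pendant '[0,0,20,0,0,0.015,0,0,55,0,0,0,0,0,50,0,0,0,0,0,40,0,0,0,0,0,18,0,0,0,0,0,9,0,0,0,0,0,0,0,0,0]'
python3 -m pendant '[0,0,0,0,0,0,0,0,0,0,0,0,0,0,0,0,0,0,0,0,0,0,0,0,0,0,0,0,0,0,0,0,0,0,0,0]' 1
python3 -m pendant '[0,0,-20,0,0,0,0,0,-50,0,0,0,0,0,-50,0,0,0,0,0,-40,0,0,0,0,0,0,0,0,-0.09,0,0,0,0,0,0]'
python3 - <<'E'
from h import *
go(.658,-.1,.18,0); p=capture("wrist"); fit(p,(.659,-.03))
E
```

```text
clock: 46.3
tool_pos: [0.4535, -0.3527, 0.0177]
tcp_rot: [0.738, 0.674, 0.0, 0.0]
contact_force: [1.0, 0.1, 0.7]
finger_gap: 0.0597
finger_force: 0.0
clock: 47.05
tool_pos: [0.4537, -0.3527, 0.0182]
tcp_rot: [0.738, 0.674, 0.0, 0.0]
contact_force: [-1.6, 1.7, 7.1]
finger_gap: 0.0133
finger_force: 58.5
clock: 47.8
tool_pos: [0.4532, -0.3527, 0.1785]
tcp_rot: [0.708, 0.707, 0.001, 0.001]
contact_force: [1.1, -1.0, -0.7]
finger_gap: 0.0136
finger_force: 58.6
shift [253.  204.4  -1.2] turn az -0.002 tilt fix [ 0.002 -0.   ] cur yaw -0.1 t 47.8
tool [ 453.  -352.5  177.9]
lid n 4446 rect c [ 453.2 -352.4] size [54.2 54.3] ang 0.4 | circ [ 453.2 -347.8] d 68.7 | mean [ 453.1 -339.7]
rim few 0
```

```bash
python3 -m pendant '[42,34,0,0,0,0,42,34,0,0,0,0,42,34,0,0,0,0,42,34,0,0,0,0,43,34,0,0,0,0,42,34,0,0,0,0,0,0,0,0,0,0,0,0,0,0,0,0]'
python3 - <<'E'
from h import *
fit(capture("wrist"),(.659,-.027),rim=(.085,.1))
E
```

```text
clock: 48.85
tool_pos: [0.6568, -0.1005, 0.1769]
tcp_rot: [0.708, 0.706, -0.001, -0.0]
contact_force: [-1.2, -0.9, -1.4]
finger_gap: 0.0133
finger_force: 58.7
tool [ 656.6 -101.2  177.2]
lid n 4474 rect c [ 656.7 -100.5] size [54.3 54.4] ang 0.2 | circ [656.7 -95.7] d 68.7 | mean [656.7 -87.5]
rim n 1883 rect c [657.4 -20. ] size [56.3 69.5] ang 0.4 | circ [657.7 -24.9] d 80.5 | mean [657.6 -22.6]
```

```bash
python3 -m pendant '[25,1,0,0,0,0,25,0,0,0,0,0,24,0,0,0,0,0,0,0,30,0,0,0,0,0,28,0,0,0,0,0,0,0,0,0,0,0,0,0,0,0]'
python3 - <<'E'
from h import *
fit(capture("wrist"),(.659,-.03),rim=(.085,.1))
E
```

```text
clock: 49.78
tool_pos: [0.6588, -0.0269, 0.1207]
tcp_rot: [0.708, 0.706, 0.0, 0.001]
contact_force: [-0.3, 0.3, 0.1]
finger_gap: 0.0135
finger_force: 58.7
tool [659.  -26.7 120.9]
lid n 4464 rect c [658.7 -26.6] size [54.4 53.8] ang 0.3 | circ [658.6 -22.2] d 68.8 | mean [658.6 -13.9]
rim n 1005 rect c [657.1  -4.5] size [55.9 12.3] ang 0.1 | circ [657.1  -3.5] d 56.2 | mean [ 6.57e+02 -6.00e-01]
```

```bash
python3 -m pendant '[0,-1,8,0,0,0,0,0,5,0,0,0,0,0,4,0,0,0,0,0,2,0,0,0,0,0,1,0,0,0,0,0,0,0,0,0]'
python3 - <<'E'
from h import *
fit(capture("wrist"),(.659,-.03))
E
```

```text
clock: 50.58
tool_pos: [0.6575, -0.0257, 0.1002]
tcp_rot: [0.707, 0.707, 0.0, -0.0]
contact_force: [-4.7, 1.2, 8.6]
finger_gap: 0.0138
finger_force: 59.3
tool [657.5 -25.7 100.3]
lid n 5141 rect c [657.6 -16.7] size [56.1 71.8] ang 0.2 | circ [659.6 -17.9] d 76.2 | mean [657.9 -10. ]
rim n 1416 rect c [657.6 -25.5] size [56.3 54.4] ang 0.6 | circ [658.1 -22.5] d 72.2 | mean [659.8  -5.1]
```

```bash
python3 -m pendant '[0,0,0,0,0,0,0,0,0,0,0,0,0,0,-10,0,0,0,0,0,-50,0,0,0,0,0,-60,0,0,0,0,-20,-50,0,0,0,-40,-40,0,0,0,0]' 0.3
python3 -m pendant '[-40,-40,0,0,0,0,-20,-30,0,0,0,0,0,0,0,0,0,0,0,0,0,0,0,0]'
python3 - <<'E'
from h import *
pw=capture("wrist"); save(pw,"w5.png"); pt=capture("top")
for y in(.1207,.0469,-.0272,-.1012):
    for p in(pw,pt):
        w=cloud(p); m=(abs(w[...,0]-.657)<.037)&(abs(w[...,1]-y)<.036)
        b=lambda lo,hi:w[m&(w[...,2]>lo)&(w[...,2]<hi)]
        f=b(.09,.106); k=b(.11,.128); rr=cv2.minAreaRect((f[:,:2]*1000).astype(np.float32))
        print(y,"flange",np.round(rr[0],1),np.round(rr[1],1),round(rr[2],1),"z",np.round(np.percentile(f[:,2],[5,50,95])*1000,1),"knob",np.round(k.mean(0)*1000,1))
E
```

```text
clock: 51.5
tool_pos: [0.5996, -0.0641, 0.2734]
tcp_rot: [0.706, 0.709, 0.002, 0.002]
contact_force: [-0.4, -1.3, 0.3]
finger_gap: 0.0594
finger_force: 0.0
clock: 52.0
tool_pos: [0.528, -0.1249, 0.2698]
tcp_rot: [0.707, 0.707, 0.001, 0.0]
contact_force: [-0.1, 0.1, -0.3]
finger_gap: 0.0596
finger_force: 0.0Traceback (most recent call last):
  File "<stdin>", line 8, in <module>
    return _quantile_unchecked(
        a, q, axis, out, overwrite_input, method, keepdims, weights)
    return _ureduce(a,
                    func=_quantile_ureduce_func,
    ...<5 lines>...
                    overwrite_input=overwrite_input,
                    method=method)
    r = func(a, **kwargs)
    result = _quantile(arr,
                       quantiles=q,
    ...<2 lines>...
                       out=out,
                       weights=wgt)
    slices_having_nans = np.isnan(arr[-1, ...])
                                  ~~~^^^^^^^^^
IndexError: index -1 is out of bounds for axis 0 with size 0
```

View pics/w5.png

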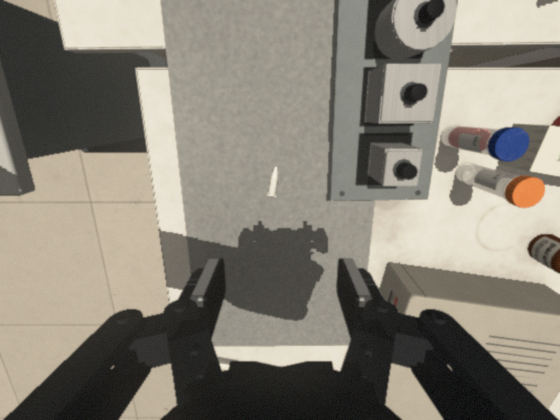

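Three lidded pots are in view, at (410,25), (405,93) and (395,163). The fourth is above the frame, so I'll move left to see all four.

```bash
python3 -m pendant '[50,-5,-10,0,0,0,50,-5,-10,0,0,0,30,0,0,0,0,0,0,0,0,0,0,0,0,0,0,0,0,0]'
python3 - <<'E'
from h import *
pw=capture("wrist"); save(pw,"w6.png"); pt=capture("top")
for y in(.1207,.0469,-.0272,-.1012):
    for p in(pw,pt):
        w=cloud(p); m=(abs(w[...,0]-.657)<.037)&(abs(w[...,1]-y)<.036)
        b=lambda lo,hi:w[m&(w[...,2]>lo)&(w[...,2]<hi)]
        f=b(.09,.106); k=b(.11,.128)
        if len(f)<9: print(y,"none"); continue
        rr=cv2.minAreaRect((f[:,:2]*1000).astype(np.float32))
        print(y,"flange",np.round(rr[0],1),np.round(rr[1],1),round(rr[2],1),"z",np.round(np.percentile(f[:,2],[5,50,95])*1000,1),"knob",np.round(k.mean(0)*1000,1))
E
```

```text
clock: 52.72
tool_pos: [0.5178, 0.0039, 0.2892]
tcp_rot: [0.708, 0.707, -0.0, 0.0]
contact_force: [0.3, -0.4, -0.5]
finger_gap: 0.0598
finger_force: 0.0
0.1207 flange [655.1 120.7] [39.9 40.9] 54.0 z [ 93.4  98.5 100.5] knob [654.9 120.  117.5]
0.1207 flange [657.1 121.3] [39.3 39.5] 33.3 z [ 91.6  98.3 102.9] knob [657.2 120.6 117.5]
0.0469 flange [660.9  42.6] [57.9 58.5] 89.8 z [94.1 98.4 99.9] knob [659.8  42.  117.4]
0.0469 none
-0.0272 flange [656.5 -25.8] [56.1 54.8] 1.3 z [94.  98.5 99.9] knob [655.8 -24.8 117.4]
-0.0272 none
-0.1012 flange [ 659.  -100.2] [40.7 40.4] 89.3 z [ 92.6  98.3 100.6] knob [ 657.8 -100.3  117.1]
-0.1012 flange [ 659.8 -115. ] [13.  39.3] 86.2 z [ 94.8  99.3 102.8] knob [ 660.1 -108.9  116.1]
```

View pics/w6.png

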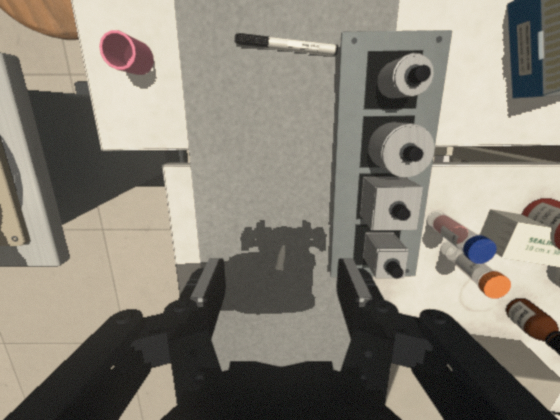

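All four lids are seated, at flange height 98.4 mm with knob tops at about 117.5 mm. The pots at (408,75), (402,150), (390,203) and (385,255) are within about 7 mm of their pads, and the square ones are square to the shelf. The marker and microtube are untouched, so I'm handing in.

```bash
python3 -c "
from station import order
print(order.close_job())"
```

```text
the job is handed in; nothing more can be done
None
```

I handed the job in after about 53 s of robot time: all four pots stand on pads 1–4 with their matching lids seated, each about 7 mm or less from its pad centre in the last camera check; no verdict was returned.

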